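# Restock the spring-fed jar rail

## Robot

A 6-joint arm with a two-finger parallel gripper is mounted at the origin on a cart in front of the work surface, level with it; the furniture and walls round the work are solid. World frame = base frame: x ahead of the robot, y to its left, z up, the work surface at z = 0. Lengths are in m, angles in rad, forces in N, time in s.
With the tool pointing down it reaches from about 0.35 to 0.95 m from the base axis. Payload 17.4 kg.
Tool frame: the origin (TCP) lies midway between the tips of the shut fingers; the grasp point (between the pads) lies 19 mm behind it; z points along the fingers, y is the line along which they close (so a half turn about z gives the same grasp; the last joint's range is limited). The gripper opens to 93 mm and grips with 3 to 60 N. Pads are 15 mm wide; open, the fingers measure 128 mm over their backs; the gripper's body (75 mm by 188 mm) begins 65 mm behind the grasp point.
Start: joints at [1.086, 0.116, 1.442, -0, 1.584, -0.038], TCP at [0.292, 0.609, 0.219] pointing down, gripper open.
Joint ranges: [-2.83, 2.83], [-0.83, 2.19], [0.07, 2.5], [-1.14, 4.28], [0.01, 3], [-2.97, 2.97]. Speed limits (rad/s): [1.89, 1.89, 2.22, 3.14, 3.14, 3.14].

## Interface

Orientations are given as a 3x3 rotation matrix whose columns are the frame's x, y, z axes.
In Python, from workcell import telemetry, cams, robot, finder gives the robot as it stands. The module is installed in compiled form; this text tells all that it offers.
- The arm moves only by the tool jog_arm, never from a script. Its argument "rows" is a list of rows, each a list of 6 numbers: the shift along the world's x, y, z in cm, then the turn, a rotation vector about the world's x, y, z in degrees. In form: [[dx, dy, dz, wx, wy, wz], ...]. A call has 1 to 12 rows; each row shifts and turns the commanded pose from where the row before left it; what a row does not reach is not made up. A row lasts 1/12 s, in which the tool goes at most 41.7 mm and 7.16 degrees, less where a joint would pass 70% of its speed; a pose out of reach is approached as far as the arm can. A call with a gripper value outside its range is refused whole. "gripper" is the opening, from 0 (shut) to 1 (fully open), set as the call begins (left out, the last holds). The fingers move at their own pace and stop on an object; "newtons" is the grip in N (left out, the last holds). Time passes only in rows, so rows that do not move let the fingers close. It gives the time, the measured TCP pose, the force, the opening and the grip force at its end, in the units of the state.
- telemetry.state(): the state, without advancing time (a new reading comes with each control period).
- cams.read_camera(name): name is "scene" or "top"; returns (picture, depth): 420x560x3 uint8, red, green, blue; 420x560 float32, m along the optical axis (not along the pixel's ray), 0 where there is no reading.
- cams.camera_info(name): a dict with "fx", "fy", "cx", "cy" (pixels), "extrinsics" (4x4, takes a point from world to camera coordinates). Camera axes: x right, y up, looking along -z (the intrinsics and any distortion apply to the point x, -y, -z); pixel columns grow to the right and rows downward; lengths in m; the calibration is good to about 2 mm. A picture is of the moment at which its call begins. camera_info takes no time and is no camera call.
- robot.hand_in(): hands the job in; it is judged then, once.
Trained networks look in the newest picture that a camera, given by its name, has taken for a name from the list of things; names that differ only in an ending like _2 or _b are one class to them, and where a whole thing is asked for, a point or a joint stands for the part that bears it (a point fixed in the world has none). Each returns a list of dicts, best first, with "conf" (0 to 1); they miss things now and then, are a little off and sometimes report something else, mostly with a low value. They report only what shows in the picture. A call takes as long as a camera call. They do not tell look-alikes from the thing itself.
- finder.boxes_of(query, camera): "position" ([column, row] as shares, 0 to 1, of the picture: columns of its width, rows of its height, amid what is visible of it).
The state is a dict: "clock": time; "q": joint angles; "dq": joint speeds; "joint_efforts": joint torques, N m; "tool_pos": TCP position; "eef_rot": TCP orientation; "wrist_force": force on the tool from outside, world axes, zero at the start; "torque": the same for the moment, N m; "opening": finger opening in m; "grasp_force": force on a finger pad.
Only numpy, scipy, OpenCV 4.12 (cv2) and the standard library are available. Lean on these libraries where they do the work, as an engineer would, in place of code of your own. Each camera call takes 0.05 s, during which the arm holds its last target. There are 200 camera calls.

## Task

Restock the spring-fed jar rail beside the film cups: push its sprung follower back by the upright tab until the catch holds it, then stand both seasoning jars upright in the track between front stop and follower, the taller jar in front because it is used first. Then press the thumb pad of the catch so that the follower closes and holds the jars up against the front stop, and leave the cup stacks and steel pots where they are.

Things in the scene. Friction and masses are not known exactly. Their poses are not given: they have to be found in the camera images.
- jar_rail: Spring-fed jar rail fixed to the bench: a straight open-topped steel channel. Origin on the bench, mid-width, at the inner face of the front stop; x runs along the channel from front stop to rear, y across, z up. Floor at z = 6 mm; walls 50 mm apart inside, 34 mm high, lips flared out to z = 42 mm. The jars stand on the floor between front stop and follower
- front_stop (a point): Middle of the top bar of the rail's front stop, an open steel frame 4 mm thick (rail x = -4 to 0) and 63 mm high over the bench; this point is on its inner face at the top. Axes as the rail's
- follower (a joint): Slide of the sprung follower along rail +x, m: 0 closed empty, 0.122 at its rear end. Its pushing face is at rail x = 0.010 + this. The spring drives it forward with 4.5 to 6.3 N; damping adds 4 N at 0.1 m/s. Past about 0.116 the catch drops in by itself and holds it at about 0.115, leaving 125 mm free in front of it. On both jars it closes to about 0.076
- follower_tab (a point): Point at mid-width on the front face of the follower's upright steel tab, 17 mm below its curled top edge, 85 mm over the bench. The tab is 36 mm wide and its face lies 8 mm behind the pushing face, at rail x = 0.018 + joint; fingertips higher than the front stop (63 mm) can press it backward along rail +x. Axes as the rail's
- catch_lever (a joint): Angle of the catch lever at the rail's rear, rad: 0 at rest (hook down), 0.30 with its thumb pad fully down. It lifts and drops by itself as the follower passes under it. A held follower is let go above about 0.12; the pad sinks 4 mm per 0.1 rad and takes 2 to 5 N, with a little sideways drag on the finger. It springs back when let go
- catch_pad (a point): Centre of the top of the catch lever's black ribbed thumb pad, 26 x 26 mm, 66 mm over the bench at rest, at rail x = 242 mm, y = 0. Pressed straight down about 10 mm it lets the follower go
- tall_jar: The taller seasoning jar, cylindrical, 106 mm high; body 42 mm across, cap 45 mm across and 21 mm high at the top; 0.11 kg. Origin at the centre of its underside, z up
- short_jar: The shorter seasoning jar, cylindrical, 96 mm high; body 42 mm across, cap 43 mm across and 21 mm high at the top; 0.11 kg. Origin at the centre of its underside, z up
- cup_stack_1: Taller nest of fluted film cups, 69 mm across, 65 mm high; a bystander. Origin at the centre of its underside
- cup_stack_2: Lower nest of fluted film cups, 72 mm across, 47 mm high; a bystander. Origin at the centre of its underside
- steel_pot_1: Small filled steel pot, 68 mm across, 45 mm high; a bystander. Origin at the centre of its underside
- steel_pot_2: Small empty steel pot, 57 mm across, 40 mm high; a bystander. Origin at the centre of its underside
Not all that is in view belongs to the job. There is more than one size of the short_jar; the one meant has the size given above.

How it is judged:
By the outcome, as a careful person would: the job done as asked, in the order asked, and still so for the second after the job is handed in, with the robot touching nothing.
It also fails if it takes over 72 s, if anything falls off the work surface, if the arm or the gripper's body presses on something with over 40 N, if the wrist force passes 120 N, or if a joint passes its speed limit or range.

## Working session

There is one attempt and no reset: what is moved stays moved. The work goes in short steps, Python scripts to look and compute and a tool call to move; the robot and the scene stay as the last step left them, time stands still between calls to the robot, and variables do not carry over. Pictures are saved under pics/ and viewed, at most 10 in all, crops included, and the job is handed in when it is done.

Besides the shell and the picture viewer there is one more tool, called after ">>>" as name(argument=value, ...), one argument or row to a line, values as JSON. jog_arm: Moves the arm, as the interface text tells. Its arguments: {"type":"object","properties":{"rows":{"type":"array","items":{"type":"array","items":{"type":"number"}}},"gripper":{"type":"number"},"newtons":{"type":"number"}},"required":["rows"]}

```bash
mkdir -p pics; cat > h.py <<'E'
import numpy as np, cv2
from workcell import telemetry, cams, robot, finder
def grab(n,save=None):
    p,d=cams.read_camera(n)
    if save: cv2.imwrite('pics/'+save,cv2.cvtColor(p,cv2.COLOR_RGB2BGR))
    return p,d
def cloud(n,d):
    i=cams.camera_info(n); v,u=np.mgrid[:420,:560]
    P=np.stack([(u-i['cx'])/i['fx']*d,-(v-i['cy'])/i['fy']*d,-d,np.ones_like(d)],-1)
    W=P@np.linalg.inv(np.array(i['extrinsics'])).T
    W=W[...,:3]; W[d<=0]=np.nan
    return W
E
python3 - <<'E'
from h import *
for n in('scene','top'):
    p,d=grab(n,n+'1.png'); W=cloud(n,d); np.save(n+'.npy',W)
    print(n,{k:v for k,v in cams.camera_info(n).items() if k!='extrinsics'})
    for q in['jar_rail','front_stop','follower_tab','catch_pad','tall_jar','short_jar','cup_stack_1','steel_pot_1']:
        for b in finder.boxes_of(q,n)[:5]:
            c=int(b['position'][0]*560);r=int(b['position'][1]*420)
            print(q,round(b['conf'],2),c,r,W[min(r,419),min(c,559)].round(3))
print(telemetry.state())
E
```

```text
scene {'fx': 397.1088039393656, 'fy': 397.1088039393656, 'cx': 278.85826434001376, 'cy': 206.89534205620973}
jar_rail 0.75 270 270 [ 0.488 -0.256  0.005]
front_stop 0.68 271 270 [ 0.485 -0.254  0.008]
follower_tab 0.71 207 193 [ 0.727 -0.373  0.029]
follower_tab 0.69 306 277 [ 0.394 -0.222  0.078]
follower_tab 0.56 270 270 [ 0.488 -0.256  0.005]
catch_pad 0.76 227 243 [ 0.575 -0.237  0.061]
catch_pad 0.33 275 271 [ 0.477 -0.256  0.008]
tall_jar 0.88 313 220 [ 0.444 -0.363  0.075]
short_jar 0.78 192 225 [ 0.675 -0.252  0.051]
short_jar 0.77 235 201 [ 0.606 -0.32   0.095]
cup_stack_1 0.95 353 261 [ 0.337 -0.316  0.054]
cup_stack_1 0.89 304 191 [ 0.521 -0.483  0.034]
cup_stack_1 0.25 274 196 [ 0.555 -0.397  0.071]
steel_pot_1 0.84 334 200 [ 0.453 -0.51   0.012]
steel_pot_1 0.68 205 191 [ 0.736 -0.377  0.029]
top {'fx': 509.58382759120065, 'fy': 509.58382759120065, 'cx': 282.65353491368177, 'cy': 202.02426800269208}
jar_rail 0.89 217 236 [ 0.489 -0.236  0.008]
front_stop 0.84 218 235 [ 0.491 -0.238  0.006]
front_stop 0.64 263 332 [ 0.321 -0.326  0.06 ]
follower_tab 0.8 215 279 [ 0.41  -0
[... 549 characters left out ...]
0, -3.78045742e-02]), 'dq': array([-5.31558463e-04,  1.07653798e-03,  1.00650996e-03, -6.83756396e-05,
        1.92187722e-03,  4.44782883e-04]), 'joint_efforts': array([ 2.53945735e-03, -7.20999742e+01, -6.22779107e+01,  7.80910277e-02,
        1.82055461e-02,  3.82223618e-05]), 'tool_pos': array([0.29166857, 0.60872677, 0.21863026]), 'eef_rot': array([[-9.01830985e-01,  4.32088965e-01, -7.29624622e-06],
       [ 4.32088965e-01,  9.01830985e-01, -1.23291863e-05],
       [ 1.25267556e-06, -1.42714697e-05, -1.00000000e+00]]), 'wrist_force': array([ 0.3179458 ,  0.0903341 , -0.53675487]), 'torque': array([0.02235288, 0.02228136, 0.00228508]), 'grasp_force': 0.0, 'opening': 0.09288318211894292}
```

View pics/scene1.png

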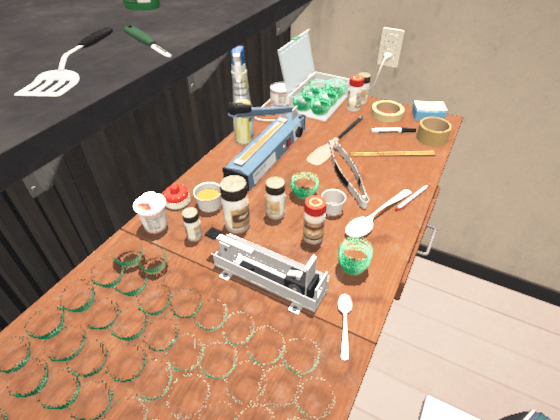

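View pics/top1.png

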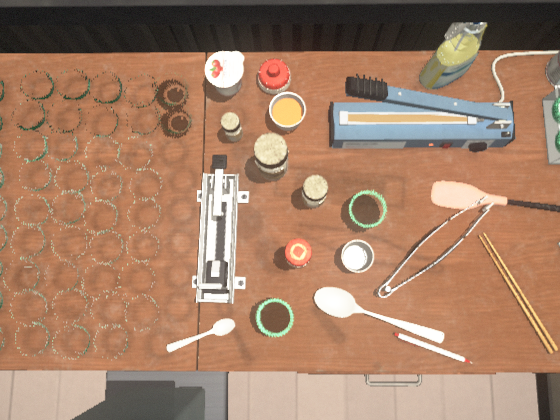

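The scene view shows the rail with its front stop at pixel (310,285) and its pad at (212,235). The top view shows the front stop at (215,297), the pad at (219,161), the red-capped tall jar at (298,253), and the 96 mm short jar at (315,190). The jars at (270,155) and (231,125) are look-alikes. Next I measure more precisely.

```bash
python3 - <<'E'
from h import *
W=np.load('top.npy'); X,Y,Z=W[...,0],W[...,1],W[...,2]
S=np.load('scene.npy')
for n,(c,r) in dict(tall=(298,253),short=(315,190),big=(270,155),small=(231,125)).items():
    for A,nm in((W,'top'),(S,'scn')):
        cx,cy=W[r,c,:2]
        near=np.hypot(A[...,0]-cx,A[...,1]-cy)<.04
        zt=np.nanpercentile(A[...,2][near&(A[...,2]>.05)],90)
        m=near&(A[...,2]>zt-.006)
        pts=A[m][:,:2].astype(np.float32); (a,rad)=cv2.minEnclosingCircle(pts)
        print(n,nm,zt.round(4),m.sum(),np.round(a,4),round(rad,4),pts.mean(0).round(4))
for nm,A in(('top',W),('scn',S)):
    x,y,z=A[...,0],A[...,1],A[...,2]
    R=(x>.3)&(x<.68)&(y>-.29)&(y<-.18)
    # wall lips
    m=R&(z>.03)&(z<.048)&(x>.38)&(x<.53)
    for x0 in np.arange(.38,.53,.02):
        k=m&(x>=x0)&(x<x0+.02); yy=np.sort(y[k]); 
        lo=yy[yy<-.235];hi=yy[yy>=-.235]
        print(nm,x0.round(2),len(lo),len(hi),np.median(lo).round(4) if len(lo) else 0,np.median(hi).round(4) if len(hi) else 0)
    for a,b in((.054,.075),(.075,.12)):
        k=R&(z>a)&(z<b); P=A[k]; 
        for x0 in np.arange(.3,.66,.01):
            q=P[(P[:,0]>=x0)&(P[:,0]<x0+.01)]
            if len(q)>2: print(nm,a,x0.round(2),len(q),q.min(0).round(4),q.max(0).round(4),q.mean(0).round(4))
im=cv2.imread('pics/top1.png')[145:320,180:260]
im2=cv2.imread('pics/scene1.png')[215:315,195:345]
a=cv2.resize(im,None,fx=3.4,fy=3.4,interpolation=cv2.INTER_CUBIC);b=cv2.resize(im2,None,fx=3.3,fy=3.3,interpolation=cv2.INTER_CUBIC)
o=np.zeros((600,800,3),np.uint8);o[:a.shape[0],:a.shape[1]]=a;o[:b.shape[0],300:300+b.shape[1]]=b;cv2.imwrite('pics/crop.png',o)
E
```

```text
tall top 0.1077 553 [ 0.4527 -0.3843] 0.022 [ 0.4525 -0.3842]
tall scn 0.1078 274 [ 0.4521 -0.3832] 0.0227 [ 0.4507 -0.3815]
short top 0.0972 491 [ 0.5634 -0.4139] 0.0218 [ 0.5631 -0.414 ]
short scn 0.0974 214 [ 0.5625 -0.4139] 0.0225 [ 0.5614 -0.411 ]
big top 0.1267 861 [ 0.6227 -0.3382] 0.0282 [ 0.6221 -0.3386]
big scn 0.1269 388 [ 0.6206 -0.338 ] 0.0296 [ 0.6198 -0.3351]
small top 0.0763 270 [ 0.6875 -0.2634] 0.0172 [ 0.6875 -0.2637]
small scn 0.0764 152 [ 0.6881 -0.2631] 0.0176 [ 0.6856 -0.2619]
top 0.38 71 67 -0.2674 -0.2112
top 0.4 168 117 -0.2525 -0.2237
top 0.42 162 122 -0.2549 -0.2149
top 0.44 55 71 -0.268 -0.2129
top 0.46 44 57 -0.2708 -0.2125
top 0.48 43 62 -0.2708 -0.2131
top 0.5 45 58 -0.2725 -0.2131
top 0.52 21 31 -0.2706 -0.2139
top 0.054 0.37 76 [ 0.3707 -0.2641  0.0589] [ 0.3741 -0.2146  0.067 ] [ 0.3727 -0.2416  0.0625]
top 0.054 0.39 3 [ 0.3926 -0.2571  0.0614] [ 0.3959 -0.2567  0.0645] [ 0.3943 -0.2569  0.0626]
top 0.054 0.41 10 [ 0.4147 -0.2468  0.054 ] [ 0.4199 -0.2364  0.0566] [ 0.4175 -0.2429  0.0553]
top 0.054 0.42 4 [ 0.4216 -0.2429  0.0543] [ 0.4234 -0.2377
[... 2646 characters left out ...]
661] [ 0.575  -0.2411  0.0614]
scn 0.054 0.58 56 [ 0.58   -0.2584  0.0547] [ 0.5899 -0.23    0.0659] [ 0.5847 -0.2421  0.062 ]
scn 0.054 0.59 34 [ 0.59   -0.2523  0.0551] [ 0.5999 -0.2305  0.0655] [ 0.5945 -0.2419  0.063 ]
scn 0.054 0.6 50 [ 0.6    -0.2562  0.0602] [ 0.6099 -0.2316  0.068 ] [ 0.6053 -0.2433  0.0653]
scn 0.054 0.61 47 [ 0.61   -0.2572  0.0612] [ 0.6198 -0.2313  0.0684] [ 0.6146 -0.2432  0.0661]
scn 0.054 0.62 38 [ 0.6201 -0.2566  0.0629] [ 0.6286 -0.2321  0.0688] [ 0.6236 -0.2428  0.066 ]
scn 0.075 0.39 164 [ 0.3909 -0.2577  0.075 ] [ 0.4    -0.2189  0.1054] [ 0.394  -0.2367  0.0947]
scn 0.075 0.4 3 [ 0.4    -0.2496  0.1006] [ 0.4005 -0.2205  0.1014] [ 0.4002 -0.2319  0.1011]
```

View pics/crop.png

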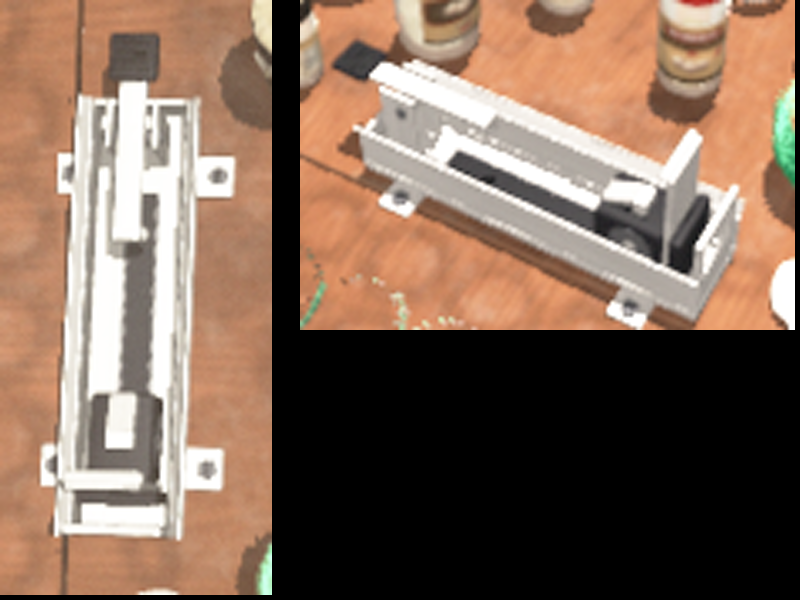

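The crop shows the follower closed, with its tab at crop pixel (110,478) just behind the front stop. The catch pad is at (135,55). Rail yaw is about -1.2°, with its origin near (0.374,-0.239). The tab face (0.392) and pad (0.616) match the given sizes. Moving now.

>>> jog_arm(
  rows=[
    [1.3,-3.9,0,0,0,2.04],
    [1.3,-3.9,0,0,0,2.04],
    [1.3,-3.9,0,0,0,2.04],
    [1.3,-3.9,0,0,0,2.04],
    [1.3,-3.9,0,0,0,2.04],
    [1.3,-3.9,0,0,0,2.04],
    [1.3,-3.9,0,0,0,2.04],
    [1.3,-3.9,0,0,0,2.04],
    [1.3,-3.9,0,0,0,2.04],
    [1.3,-3.9,0,0,0,2.04],
    [1.3,-3.9,0,0,0,2.04],
    [1.3,-3.9,0,0,0,2.04],
  ],
  gripper=0,
  newtons=20,
)

```text
clock: 1.9
tool_pos: [0.4477, 0.1388, 0.219]
eef_rot: [[-1.0, 0.018, 0.001], [0.018, 1.0, 0.0], [-0.001, 0.0, -1.0]]
wrist_force: [0.3, 0.1, -0.7]
opening: 0.0179
grasp_force: 0.0
```

>>> jog_arm(
  rows=[
    [-0.9,-3.78,0,0,0,0],
    [-0.9,-3.78,0,0,0,0],
    [-0.9,-3.78,0,0,0,0],
    [-0.9,-3.78,0,0,0,0],
    [-0.9,-3.78,0,0,0,0],
    [-0.9,-3.78,0,0,0,0],
    [-0.9,-3.78,0,0,0,0],
    [-0.9,-3.78,0,0,0,0],
    [-0.9,-3.78,0,0,0,0],
    [-0.9,-3.78,0,0,0,0],
    [-0.3,0,-3,0,0,0],
    [0,0,-3,0,0,0],
  ],
)

```text
clock: 2.9
tool_pos: [0.3541, -0.2396, 0.1591]
eef_rot: [[-1.0, 0.024, 0.002], [0.024, 1.0, -0.002], [-0.002, -0.002, -1.0]]
wrist_force: [-0.2, 1.0, -1.4]
opening: 0.0005
grasp_force: 0.0
```

>>> jog_arm(
  rows=[
    [0,0,-3,0,0,0],
    [0,0,-3,0,0,0],
    [0,0,-2.1,0,0,0],
    [0,0,0,0,0,0],
    [0,0,0,0,0,0],
  ],
)

```text
clock: 3.32
tool_pos: [0.3544, -0.2371, 0.0777]
eef_rot: [[-1.0, 0.02, -0.001], [0.02, 1.0, 0.001], [0.001, 0.001, -1.0]]
wrist_force: [-0.1, -0.9, 1.9]
opening: 0.0007
grasp_force: 0.0
```

>>> jog_arm(
  rows=[
    [1,-0.03,0,0,0,0],
    [1,-0.03,0,0,0,0],
    [1,-0.03,0,0,0,0],
    [1,-0.03,0,0,0,0],
    [1,-0.03,0,0,0,0],
    [1,-0.03,0,0,0,0],
    [1,-0.03,0,0,0,0],
    [1,-0.03,0,0,0,0],
    [1,-0.03,0,0,0,0],
    [1,-0.03,0,0,0,0],
    [1,-0.03,0,0,0,0],
    [1,-0.03,0,0,0,0],
  ],
)

```text
clock: 4.32
tool_pos: [0.4757, -0.2408, 0.0785]
eef_rot: [[-1.0, 0.019, -0.001], [0.019, 1.0, -0.0], [0.001, -0.0, -1.0]]
wrist_force: [-11.9, 2.4, 9.4]
opening: 0.0004
grasp_force: 5.8
```

>>> jog_arm(
  rows=[
    [1,-0.02,0,0,0,0],
    [0.7,-0.02,0,0,0,0],
    [0.5,-0.02,0,0,0,0],
    [0.3,0,0,0,0,0],
    [0.2,0,0,0,0,0],
    [0,0,0,0,0,0],
    [0,0,0,0,0,0],
  ],
)

```text
clock: 4.9
tool_pos: [0.5027, -0.2415, 0.0784]
eef_rot: [[-1.0, 0.019, -0.0], [0.019, 1.0, -0.001], [0.0, -0.001, -1.0]]
wrist_force: [-6.3, -0.2, 4.8]
opening: 0.0003
grasp_force: 3.1
```

>>> jog_arm(
  rows=[
    [0.2,0,0,0,0,0],
    [0.1,0,0,0,0,0],
    [0,0,0,0,0,0],
  ],
)

```text
clock: 5.15
tool_pos: [0.5057, -0.2415, 0.0783]
eef_rot: [[-1.0, 0.019, -0.0], [0.019, 1.0, -0.001], [0.0, -0.001, -1.0]]
wrist_force: [-6.6, -0.7, 5.2]
opening: 0.0006
grasp_force: 3.1
```

>>> jog_arm(
  rows=[
    [0.2,0,0,0,0,0],
    [0.1,0,0,0,0,0],
    [0,0,0,0,0,0],
  ],
)

```text
clock: 5.4
tool_pos: [0.5067, -0.2416, 0.0782]
eef_rot: [[-1.0, 0.019, -0.006], [0.019, 1.0, -0.0], [0.006, -0.0, -1.0]]
wrist_force: [-25.0, 1.1, 14.1]
opening: 0.0004
grasp_force: 13.2
```

>>> jog_arm(
  rows=[
    [-0.4,0,0,0,0,0],
    [-0.4,0,0,0,0,0],
    [-0.4,0,0,0,0,0],
    [0,0,0,0,0,0],
  ],
)

```text
clock: 5.73
tool_pos: [0.4962, -0.2414, 0.078]
eef_rot: [[-1.0, 0.019, 0.001], [0.019, 1.0, -0.0], [-0.001, -0.0, -1.0]]
wrist_force: [-0.5, 0.5, 0.3]
opening: 0.0004
grasp_force: 0.0
```

>>> jog_arm(
  rows=[
    [-1,0,0,0,0,0],
    [0,0,3,0,0,0],
    [0,0,4,0,0,0],
    [-1,-3.5,3,0,0,0],
    [-1,-4,0,0,0,0],
    [-1,-3.5,0,0,0,0],
    [-0.6,-3,0,0,0,0],
    [0,0,0,0,0,0],
  ],
  gripper=0.65,
)

```text
clock: 6.4
tool_pos: [0.4493, -0.3814, 0.174]
eef_rot: [[-1.0, 0.023, -0.0], [0.023, 1.0, -0.001], [0.0, -0.001, -1.0]]
wrist_force: [-0.1, -0.1, 0.6]
opening: 0.0492
grasp_force: 0.0
```

```bash
cat > s.py <<'E'
from h import *
p,d=grab('top'); W=cloud('top',d); x,y,z=np.moveaxis(W,-1,0)
m=(x>.36)&(x<.56)&(abs(y+.241)<.022)&(z>.085)&(z<.125)
P=W[m]
for x0 in np.arange(.36,.56,.01):
    q=P[(P[:,0]>=x0)&(P[:,0]<x0+.01)]
    if len(q)>3: print(x0.round(2),len(q),q.mean(0).round(4))
E
python3 s.py
```

>>> jog_arm(
  rows=[
    [0.3,-0.25,0,0,0,0],
    [0,0,-2,0,0,0],
    [0,0,-3,0,0,0],
    [0,0,-3,0,0,0],
    [0,0,-3,0,0,0],
    [0,0,-1.9,0,0,0],
    [0,0,0,0,0,0],
  ],
)

```text
clock: 7.03
tool_pos: [0.4529, -0.3774, 0.0409]
eef_rot: [[-1.0, 0.018, -0.004], [0.018, 1.0, 0.004], [0.004, 0.004, -1.0]]
wrist_force: [0.2, -0.2, -0.5]
opening: 0.0605
grasp_force: 0.0
```

>>> jog_arm(
  rows=[
    [0,0,0,0,0,0],
    [0,0,0,0,0,0],
    [0,0,0,0,0,0],
    [0,0,0,0,0,0],
    [0,0,0,0,0,0],
  ],
  gripper=0.3,
  newtons=15,
)

```text
clock: 7.45
tool_pos: [0.4547, -0.3804, 0.0472]
eef_rot: [[-1.0, 0.02, 0.002], [0.02, 1.0, -0.002], [-0.002, -0.002, -1.0]]
wrist_force: [0.3, 1.2, 7.6]
opening: 0.0441
grasp_force: 15.0
```

```bash
python3 s.py; python3 - <<'E'
from h import *
p,d=grab('scene','scene2.png')
E
```

```text
0.5 44 [ 0.5084 -0.2383  0.0978]
0.51 62 [ 0.513  -0.24    0.1011]
```

View pics/scene2.png

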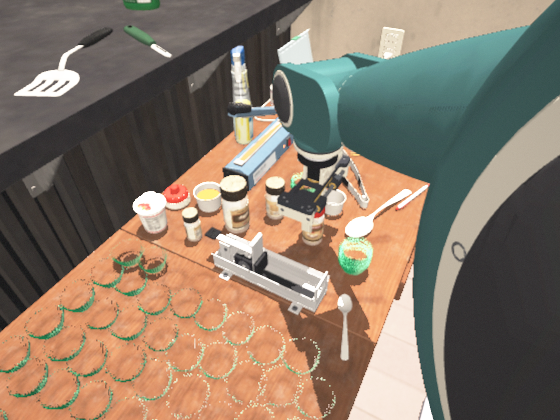

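The scene view shows the tab now at the rail's rear, near pixel (245,250), so the catch holds it. The gripper is closed on the tall jar at about (313,220).

>>> jog_arm(
  rows=[
    [0,0,1,0,0,0],
    [0,0,2.5,0,0,0],
    [0,0,2.5,0,0,0],
    [0,0,2,0,0,0],
    [-1,2.5,0,0,0,0],
    [-1,3,0,0,0,0],
    [-1,3,0,0,0,0],
    [-1,3,0,0,0,0],
    [-1,2,0,0,0,0],
    [0,0.5,0,0,0,0],
    [0,0,0,0,0,0],
    [0,0,0,0,0,0],
  ],
)

```text
clock: 8.55
tool_pos: [0.4042, -0.2403, 0.1261]
eef_rot: [[-1.0, 0.019, 0.001], [0.019, 1.0, -0.001], [-0.001, -0.001, -1.0]]
wrist_force: [0.3, -0.2, -0.7]
opening: 0.0444
grasp_force: 15.0
```

```bash
python3 - <<'E'
from h import *
s=telemetry.state();t=s['tool_pos'];print(t,s['opening'],s['grasp_force'],s['wrist_force'])
p,d=grab('scene','scene3.png');W=cloud('scene',d);x,y,z=np.moveaxis(W,-1,0)
m=(np.hypot(x-t[0],y-t[1])<.03)&(z>.06)&(z<.24)
for z0 in np.arange(.06,.22,.01):
    k=m&(z>=z0)&(z<z0+.01)
    if k.sum()>3: print(z0.round(2),k.sum(),W[k].min(0).round(3),W[k].max(0).round(3),np.median(p[k],0))
cv2.imwrite('pics/c3.png',cv2.resize(cv2.cvtColor(p[150:310,220:380],cv2.COLOR_RGB2BGR),None,fx=3,fy=3))
E
```

```text
[ 0.40424401 -0.24027372  0.12609579] 0.04440429522601431 14.99996237990672 [ 0.29626084 -0.16404549 -0.70709991]
0.08 68 [ 0.38  -0.242  0.08 ] [ 0.418 -0.217  0.09 ] [223.5 216.  203.5]
0.09 76 [ 0.379 -0.244  0.09 ] [ 0.421 -0.217  0.1  ] [148.5 122.5  89.5]
0.1 87 [ 0.379 -0.242  0.1  ] [ 0.422 -0.217  0.11 ] [186. 149. 109.]
0.11 80 [ 0.379 -0.246  0.11 ] [ 0.415 -0.216  0.12 ] [221.5 181.  134.5]
0.12 58 [ 0.379 -0.244  0.12 ] [ 0.397 -0.216  0.13 ] [156.5 115.5  81. ]
0.13 57 [ 0.379 -0.249  0.13 ] [ 0.395 -0.213  0.14 ] [176. 131. 108.]
0.14 58 [ 0.379 -0.249  0.14 ] [ 0.393 -0.219  0.15 ] [226.5 204.5 177. ]
0.15 67 [ 0.38  -0.246  0.15 ] [ 0.394 -0.219  0.16 ] [240. 230. 212.]
0.16 35 [ 0.38  -0.248  0.16 ] [ 0.394 -0.219  0.17 ] [198.  72.  64.]
0.17 31 [ 0.379 -0.246  0.17 ] [ 0.391 -0.219  0.178] [159.  53.  50.]
0.18 5 [ 0.395 -0.265  0.186] [ 0.398 -0.263  0.19 ] [222. 212. 190.]
0.19 13 [ 0.393 -0.265  0.19 ] [ 0.398 -0.263  0.2  ] [217. 199. 179.]
0.2 5 [ 0.391 -0.267  0.201] [ 0.394 -0.263  0.207] [202. 187. 158.]
0.21 6 [ 0.385 -0.265  0.211] [ 0.391 -0.263  0.219] [110.   98.5  69. ]
```

View pics/c3.png

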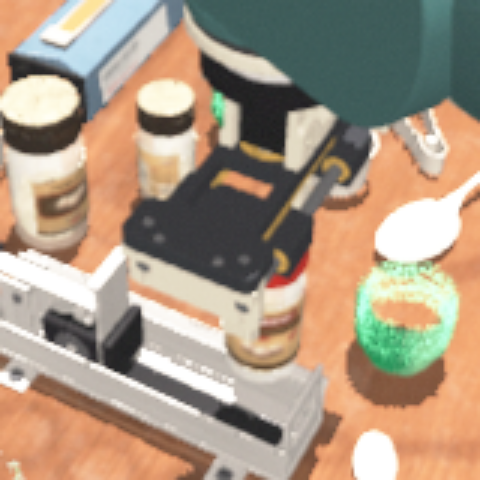

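The crop shows the tall jar upright in the gripper, above the front of the open channel at about (270,330). The follower is held behind it at (110,300). Lowering.

>>> jog_arm(
  rows=[
    [0.1,0,-1.5,0,0,0],
    [0,0,-2,0,0,0],
    [0,0,-1.5,0,0,0],
    [0,0,-1,0,0,0],
    [0,0,-0.7,0,0,0],
    [0,0,-0.4,0,0,0],
    [0,0,0,0,0,0],
    [0,0,0,0,0,0],
  ],
)

```text
clock: 9.27
tool_pos: [0.4051, -0.2402, 0.0547]
eef_rot: [[-1.0, 0.02, 0.0], [0.02, 1.0, -0.0], [-0.0, -0.0, -1.0]]
wrist_force: [1.0, 0.9, -1.2]
opening: 0.0443
grasp_force: 15.0
```

>>> jog_arm(
  rows=[
    [0,0,-0.2,0,0,0],
    [0,0,0,0,0,0],
    [0,0,0,0,0,0],
  ],
)

```text
clock: 9.52
tool_pos: [0.4053, -0.2402, 0.053]
eef_rot: [[-1.0, 0.019, 0.001], [0.019, 1.0, -0.001], [-0.001, -0.001, -1.0]]
wrist_force: [-0.3, -1.1, 4.5]
opening: 0.0444
grasp_force: 15.0
```

>>> jog_arm(
  rows=[
    [0,0,0,0,0,0],
    [0,0,0,0,0,0],
    [0,0,0,0,0,0],
    [0,0,1.5,0,0,0],
    [0,0,3,0,0,0],
    [0,0,3.5,0,0,0],
    [0,0,3.5,0,0,0],
  ],
  gripper=0.68,
)

```text
clock: 10.1
tool_pos: [0.4044, -0.2395, 0.1681]
eef_rot: [[-1.0, 0.019, -0.001], [0.019, 1.0, 0.001], [0.001, 0.001, -1.0]]
wrist_force: [0.5, -0.8, 0.4]
opening: 0.0633
grasp_force: 0.0
```

>>> jog_arm(
  rows=[
    [2.7,-3,0,0,0,0],
    [2.7,-3,0,0,0,0],
    [2.7,-3,0,0,0,0],
    [2.7,-3,0,0,0,0],
    [2.7,-3,0,0,0,0],
    [2.3,-2.3,0,0,0,0],
    [0,0,0,0,0,0],
    [0,0,0,0,0,0],
  ],
)

```text
clock: 10.77
tool_pos: [0.5631, -0.4134, 0.1653]
eef_rot: [[-1.0, 0.02, -0.002], [0.02, 1.0, 0.002], [0.002, 0.002, -1.0]]
wrist_force: [-0.7, 0.6, -0.6]
opening: 0.0634
grasp_force: 0.0
```

```bash
python3 - <<'E'
from h import *
for n in('scene','top'):
    p,d=grab(n);W=cloud(n,d);x,y,z=np.moveaxis(W,-1,0)
    for nm,c,lo,hi in(('tall',(.402,-.24),.1,.12),('short',(.5632,-.414),.085,.1)):
        k=(np.hypot(x-c[0],y-c[1])<.035)&(z>lo)&(z<hi)
        if k.sum()>5: print(n,nm,k.sum(),W[k].min(0).round(4),W[k].max(0).round(4),np.percentile(z[k],80).round(4))
E
```

```text
scene tall 188 [ 0.3937 -0.2533  0.1003] [ 0.4246 -0.217   0.1154] 0.1135
scene short 257 [ 0.5412 -0.4356  0.085 ] [ 0.5836 -0.3919  0.0996] 0.0975
top short 316 [ 0.5417 -0.4344  0.0851] [ 0.5811 -0.3936  0.0995] 0.0967
```

>>> jog_arm(
  rows=[
    [0,0,-2,0,0,0],
    [0,0,-3,0,0,0],
    [0,0,-3,0,0,0],
    [0,0,-1.8,0,0,0],
    [0,0,-1,0,0,0],
    [0,0,-0.6,0,0,0],
    [0,0,0,0,0,0],
    [0,0,0,0,0,0],
  ],
)

```text
clock: 11.53
tool_pos: [0.5631, -0.413, 0.0547]
eef_rot: [[-1.0, 0.019, 0.001], [0.019, 1.0, -0.001], [-0.001, -0.001, -1.0]]
wrist_force: [0.6, 0.7, -0.2]
opening: 0.0635
grasp_force: 0.0
```

>>> jog_arm(
  rows=[
    [0,0,0,0,0,0],
    [0,0,0,0,0,0],
    [0,0,0,0,0,0],
    [0,0,0,0,0,0],
    [0,0,0,0,0,0],
    [0,0,0,0,0,0],
  ],
  gripper=0.3,
  newtons=15,
)

```text
clock: 12.03
tool_pos: [0.563, -0.4131, 0.0537]
eef_rot: [[-1.0, 0.02, 0.001], [0.02, 1.0, -0.001], [-0.001, -0.001, -1.0]]
wrist_force: [0.0, 0.3, 4.5]
opening: 0.0428
grasp_force: 15.0
```

>>> jog_arm(
  rows=[
    [0,0,1,0,0,0],
    [0,0,2.5,0,0,0],
    [0,0,3,0,0,0],
    [0,0,2.5,0,0,0],
    [0,0,1,0,0,0],
    [0,0,0,0,0,0],
    [0,0,0,0,0,0],
  ],
)

```text
clock: 12.62
tool_pos: [0.5627, -0.4128, 0.1524]
eef_rot: [[-1.0, 0.02, -0.0], [0.02, 1.0, 0.0], [0.0, 0.0, -1.0]]
wrist_force: [-0.3, 0.8, -1.2]
opening: 0.0424
grasp_force: 15.0
```

>>> jog_arm(
  rows=[
    [-2,1,0,0,0,0],
    [-3,2,0,0,0,0],
    [-3,2.5,0,0,0,0],
    [-1.8,3,0,0,0,0],
    [-0.5,3.5,0,0,0,0],
    [0,3,0,0,0,0],
    [0,1.7,0,0,0,0],
    [0,0.5,0,0,0,0],
    [0,0,0,0,0,0],
    [0,0,0,0,0,0],
  ],
)

```text
clock: 13.45
tool_pos: [0.4597, -0.2412, 0.1521]
eef_rot: [[-1.0, 0.019, -0.001], [0.019, 1.0, 0.0], [0.001, 0.0, -1.0]]
wrist_force: [-1.2, -0.3, -0.6]
opening: 0.0428
grasp_force: 15.0
```

```bash
python3 - <<'E'
from h import *
s=telemetry.state();t=s['tool_pos'];print(t)
p,d=grab('scene');W=cloud('scene',d);x,y,z=np.moveaxis(W,-1,0)
k0=(np.hypot(x-t[0],y-t[1])<.03)
for z0 in np.arange(.08,.2,.02):
    k=k0&(z>=z0)&(z<z0+.02)
    if k.sum()>3: print(z0.round(2),k.sum(),W[k].min(0).round(4),W[k].max(0).round(4))
k=(np.hypot(x-.403,y+.24)<.035)&(z>.1)&(z<.12); print('tall',k.sum(),W[k].min(0),W[k].max(0))
E
```

```text
[ 0.45968798 -0.24118665  0.1520953 ]
0.1 152 [ 0.438  -0.2495  0.1004] [ 0.4759 -0.2183  0.1196]
0.12 184 [ 0.4377 -0.249   0.1203] [ 0.4783 -0.2177  0.14  ]
0.14 145 [ 0.438  -0.2682  0.1401] [ 0.4722 -0.2147  0.1599]
0.16 126 [ 0.4376 -0.269   0.1602] [ 0.4528 -0.2132  0.1799]
0.18 175 [ 0.4381 -0.2694  0.18  ] [ 0.4569 -0.2145  0.1977]
tall 489 [ 0.37998194 -0.26146     0.10007841] [ 0.43797988 -0.21662491  0.11592615]
```

>>> jog_arm(
  rows=[
    [0,0,-1.5,0,0,0],
    [0,0,-2,0,0,0],
    [0,0,-2,0,0,0],
    [0,0,-1.5,0,0,0],
    [0,0,-1,0,0,0],
    [0,0,-0.6,0,0,0],
    [0,0,-0.4,0,0,0],
    [0,0,0,0,0,0],
    [0,0,0,0,0,0],
  ],
)

```text
clock: 14.25
tool_pos: [0.4601, -0.2412, 0.0637]
eef_rot: [[-1.0, 0.02, 0.0], [0.02, 1.0, -0.0], [-0.0, -0.0, -1.0]]
wrist_force: [-0.8, -0.6, -1.2]
opening: 0.0428
grasp_force: 15.0
```

>>> jog_arm(
  rows=[
    [0,0,-0.2,0,0,0],
    [0,0,-0.1,0,0,0],
    [0,0,0,0,0,0],
    [0,0,0,0,0,0],
  ],
)

```text
clock: 14.58
tool_pos: [0.4599, -0.2409, 0.0604]
eef_rot: [[-1.0, 0.019, 0.0], [0.019, 1.0, -0.0], [-0.0, -0.0, -1.0]]
wrist_force: [-1.2, 0.2, -0.8]
opening: 0.0426
grasp_force: 15.0
```

>>> jog_arm(
  rows=[
    [0,0,-0.1,0,0,0],
    [0,0,0,0,0,0],
    [0,0,0,0,0,0],
  ],
)

```text
clock: 14.83
tool_pos: [0.46, -0.2411, 0.0596]
eef_rot: [[-1.0, 0.02, 0.001], [0.02, 1.0, -0.001], [-0.001, -0.001, -1.0]]
wrist_force: [-0.2, -2.8, 3.7]
opening: 0.0427
grasp_force: 15.0
```

>>> jog_arm(
  rows=[
    [0,0,0,0,0,0],
    [0,0,0,0,0,0],
    [0,0,0,0,0,0],
    [0,0,1.5,0,0,0],
    [0,0,3,0,0,0],
    [0,0,3.5,0,0,0],
    [0,0,2.5,0,0,0],
    [0,0,0,0,0,0],
  ],
  gripper=0.68,
)

```text
clock: 15.5
tool_pos: [0.4613, -0.2417, 0.1697]
eef_rot: [[-1.0, 0.019, 0.006], [0.019, 1.0, -0.003], [-0.006, -0.003, -1.0]]
wrist_force: [0.5, -0.0, 0.1]
opening: 0.0632
grasp_force: 0.0
```

>>> jog_arm(
  rows=[
    [2,0,0,0,0,0],
    [3,-0.1,0,0,0,0],
    [3,-0.1,0,0,0,0],
    [3,-0.1,0,0,0,0],
    [3,-0.1,0,0,0,0],
    [1.6,0,0,0,0,0],
    [0,0,0,0,0,0],
    [0,0,0,0,0,0],
  ],
  gripper=0,
)

```text
clock: 16.17
tool_pos: [0.6159, -0.2446, 0.1629]
eef_rot: [[-1.0, 0.019, -0.002], [0.019, 1.0, 0.001], [0.002, 0.001, -1.0]]
wrist_force: [-0.1, -0.7, -0.7]
opening: 0.0147
grasp_force: 0.0
```

```bash
python3 - <<'E'
from h import *
for n in('top','scene'):
    p,d=grab(n,n+'4.png');W=cloud(n,d);x,y,z=np.moveaxis(W,-1,0)
    for nm,c,lo,hi in(('tall',.402,.105,.12),('short',.459,.09,.1045),('pad',.616,.055,.072)):
        k=(np.hypot(x-c,y+.241)<.027)&(z>lo)&(z<hi)
        if k.sum()>5: print(n,nm,k.sum(),W[k].min(0).round(4),W[k].max(0).round(4),np.percentile(z[k],80).round(4))
E
```

```text
top tall 581 [ 0.3829 -0.2619  0.1055] [ 0.4247 -0.219   0.1168] 0.1131
top short 530 [ 0.4397 -0.2631  0.09  ] [ 0.4814 -0.2202  0.1045] 0.1025
top pad 271 [ 0.5895 -0.2576  0.055 ] [ 0.6292 -0.2321  0.0684] 0.066
scene tall 434 [ 0.3808 -0.2612  0.105 ] [ 0.4242 -0.2174  0.1157] 0.1139
scene short 418 [ 0.4381 -0.2618  0.09  ] [ 0.4808 -0.2191  0.1045] 0.1033
scene pad 170 [ 0.5897 -0.257   0.0598] [ 0.6287 -0.2313  0.0695] 0.0671
```

View pics/scene4.png

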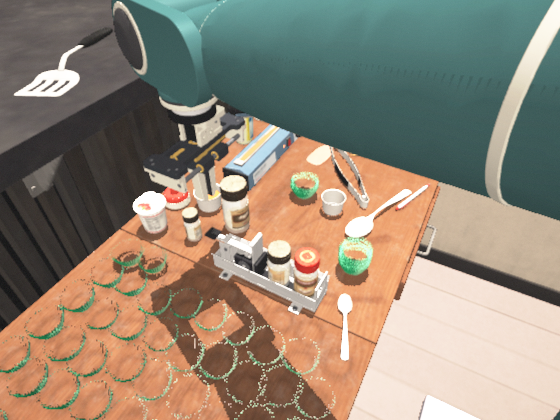

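The view shows both jars upright in the channel, tall in front at (307,265) and short behind at (279,262). The follower is held behind them and the gripper is above the pad at (212,235). Next is the pad press.

>>> jog_arm(
  rows=[
    [0,0,-2,0,0,0],
    [0,0,-3,0,0,0],
    [0,0,-2,0,0,0],
    [0,0,-1,0,0,0],
    [0,0,-0.7,0,0,0],
    [0,0,0,0,0,0],
    [0,0,0,0,0,0],
  ],
)

```text
clock: 16.85
tool_pos: [0.616, -0.2451, 0.0783]
eef_rot: [[-1.0, 0.02, 0.001], [0.02, 1.0, -0.0], [-0.001, -0.0, -1.0]]
wrist_force: [0.1, -0.3, 0.5]
opening: 0.0004
grasp_force: 0.0
```

>>> jog_arm(
  rows=[
    [0,0,-0.3,0,0,0],
    [0,0,-0.3,0,0,0],
    [0,0,-0.3,0,0,0],
    [0,0,-0.3,0,0,0],
    [0,0,-0.3,0,0,0],
    [0,0,-0.2,0,0,0],
    [0,0,0,0,0,0],
    [0,0,0,0,0,0],
  ],
)

```text
clock: 17.52
tool_pos: [0.616, -0.2449, 0.0603]
eef_rot: [[-1.0, 0.02, 0.0], [0.02, 1.0, -0.0], [-0.0, -0.0, -1.0]]
wrist_force: [3.0, -0.2, 2.5]
opening: 0.0006
grasp_force: 2.0
```

```bash
python3 s.py
```

```text
0.38 107 [ 0.3859 -0.2419  0.1102]
0.39 163 [ 0.3949 -0.2419  0.1112]
0.4 184 [ 0.4048 -0.2415  0.1115]
0.41 150 [ 0.4149 -0.2421  0.1107]
0.42 84 [ 0.4257 -0.2438  0.1034]
0.43 144 [ 0.4356 -0.2445  0.1007]
0.44 150 [ 0.4454 -0.2427  0.1016]
0.45 139 [ 0.4551 -0.2434  0.1014]
0.46 59 [ 0.4631 -0.2441  0.1008]
0.47 89 [ 0.4772 -0.2421  0.0993]
0.48 45 [ 0.4819 -0.2413  0.1013]
```

>>> jog_arm(
  rows=[
    [0,0,-0.2,0,0,0],
    [0,0,-0.2,0,0,0],
    [0,0,0,0,0,0],
    [0,0,0,0,0,0],
    [0,0,0,0,0,0],
    [0,0,0,0,0,0],
    [0,0,1,0,0,0],
    [0,0,2,0,0,0],
    [0,0,3,0,0,0],
    [0,0,3,0,0,0],
    [0,0,2,0,0,0],
  ],
)

```text
clock: 18.48
tool_pos: [0.6157, -0.245, 0.1693]
eef_rot: [[-1.0, 0.02, 0.001], [0.02, 1.0, -0.001], [-0.001, -0.001, -1.0]]
wrist_force: [-0.3, -0.1, 0.3]
opening: 0.0004
grasp_force: 0.0
```

>>> jog_arm(
  rows=[
    [0,2,2,0,0,0],
    [0,3,2,0,0,0],
    [0,3,1,0,0,0],
    [0,3,0,0,0,0],
    [0,3,0,0,0,0],
    [0,3,0,0,0,0],
    [0,3,0,0,0,0],
    [0,2,0,0,0,0],
    [0,0,0,0,0,0],
    [0,0,0,0,0,0],
    [0,0,0,0,0,0],
  ],
)

```text
clock: 19.4
tool_pos: [0.6156, -0.0255, 0.2162]
eef_rot: [[-1.0, 0.02, -0.001], [0.02, 1.0, -0.0], [0.001, -0.0, -1.0]]
wrist_force: [-0.5, -0.8, 0.7]
opening: 0.0008
grasp_force: 0.0
```

```bash
python3 s.py; python3 - <<'E'
from h import *
a,_=grab('scene');b,_=grab('top')
o=np.hstack([a[200:320,190:360],b[120:320,170:340][:120*2]]) if 0 else None
A=cv2.resize(a[200:320,190:360],None,fx=2.8,fy=2.8);B=cv2.resize(b[140:350,180:400],None,fx=1.4,fy=1.4)
o=np.zeros((340,476+308,3),np.uint8);o[:336,:476]=A[:336];o[:294,476:]=B[:294]
cv2.imwrite('pics/fin.png',cv2.cvtColor(o,cv2.COLOR_RGB2BGR))
E
```

```text
0.37 60 [ 0.3778 -0.242   0.1095]
0.38 150 [ 0.3855 -0.2422  0.1107]
0.39 169 [ 0.3948 -0.2419  0.1112]
0.4 175 [ 0.4048 -0.2414  0.1114]
0.41 95 [ 0.4143 -0.2428  0.109 ]
0.42 128 [ 0.4258 -0.2445  0.1005]
0.43 150 [ 0.4355 -0.2432  0.1013]
0.44 147 [ 0.4453 -0.2431  0.1016]
0.45 105 [ 0.4546 -0.244   0.1009]
0.46 42 [ 0.469  -0.2423  0.0949]
0.47 98 [ 0.4738 -0.2413  0.1007]
```

View pics/fin.png

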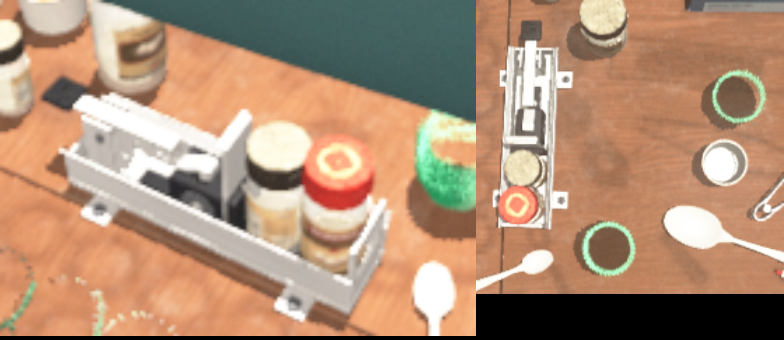

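The picture shows both jars upright, the red-capped tall one at (340,170) against the front stop and the short one at (278,150) behind it. The follower is closed on them, the catch is back at rest, and the arm is clear.

```bash
python3 -c "
from workcell import robot
print(robot.hand_in())"
```

```text
the job is handed in; nothing more can be done
None
```

The rail is restocked and handed in at about 19.5 s of the 72 s allowed: both jars stand upright with the tall one in front, the released follower holds them against the front stop, and I never touched the cup stacks or pots.

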